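# Level the setting stand and load the dessert tins

### The job

Level the empty setting stand by turning its two foot screws in turn until the bubble of each vial lies between its two lines, and only then load every dessert tin on the table into a recess of its own, pressed down until its rim is flush with the plate. At the end the stand must still be level, and the other kitchen things must be left standing where they are.

Things in the scene. Friction and masses are not known exactly. Their poses are not given: they have to be found in the camera images.
- stand: setting stand, fixed; origin on the table under the middle of its wooden plate; x away from its vial edge (near, -x) to the far edge, y left, z up. Plate 200 (x) x 376 (y) x 30 mm, top 65 mm above the table when level, tilting up to 3 degrees on a plain foot at x -65, y +163 mm and two foot screws: right at x -65, y -150; rear at x +70, y +163 mm. Four recesses at y -144, -68, +8, +84 mm
- screw_right_wing (a point): centre of the flat wing of the right (near right corner) foot screw, on its axis: wing 46 mm long (point x), 12 thick (y), 28 tall, 90 to 118 mm above the table, over a 44 mm disc; height constant. Clockwise from above raises its corner 2 mm per rad and moves the near bubble 6 mm per rad towards it (stand -y). Stays as left, turns with 0.1 N m, starts 1.2 to 3 rad off level
- screw_rear_wing (a point): the same for the rear (far left corner) foot screw, equal wing, which may lean up to 1.5 degrees: clockwise from above raises its corner 2 mm per rad and moves the left bubble 6 mm per rad towards it (stand +x). Starts 1.2 to 3 rad off level. Each screw moves only its own bubble and has stops 3.6 rad either side of level
- vial_near (a point): midpoint between the two black lines of the straight green vial on the plate's near edge, along y, 80 x 26 mm and 14 mm high; the lines are 20 mm apart (inside). Axes are the plate's. It answers to the right screw
- bubble_near_mid (a point): middle of the white bubble (12 mm long) in the near vial; it runs to the plate's higher end, up to 18 mm from the midpoint. Level when it lies between the lines
- vial_left (a point): midpoint between the two black lines of the straight green vial on the plate's left edge, along x, 72 x 26 mm and 14 mm high; the lines are 20 mm apart (inside). Axes are the plate's. It answers to the rear screw
- bubble_left_mid (a point): middle of the white bubble (12 mm long) in the left vial; it runs to the plate's higher end, up to 18 mm from the midpoint. Level when it lies between the lines
- recess0 (a point): centre of the floor of the rightmost recess, 96 (x) x 61 (y) x 24 mm deep; axes are the plate's, z out of it. A steel spring leaf hinged at the top of the far (+x) end wall leans about 7 mm in, so a tin laid in sticks part way, far end high, until pressed down with 5 to 20 N; the leaf then holds it at the near end
- recess1 (a point): centre of the floor of the middle right recess, 96 (x) x 61 (y) x 24 mm deep; axes are the plate's, z out of it. A steel spring leaf hinged at the top of the far (+x) end wall leans about 7 mm in, so a tin laid in sticks part way, far end high, until pressed down with 5 to 20 N; the leaf then holds it at the near end
- recess2 (a point): centre of the floor of the middle left recess, 96 (x) x 61 (y) x 24 mm deep; axes are the plate's, z out of it. A steel spring leaf hinged at the top of the far (+x) end wall leans about 7 mm in, so a tin laid in sticks part way, far end high, until pressed down with 5 to 20 N; the leaf then holds it at the near end
- recess3 (a point): centre of the floor of the leftmost recess, 96 (x) x 61 (y) x 24 mm deep; axes are the plate's, z out of it. A steel spring leaf hinged at the top of the far (+x) end wall leans about 7 mm in, so a tin laid in sticks part way, far end high, until pressed down with 5 to 20 N; the leaf then holds it at the near end
- tin0: dark steel two-well dessert tin, 90 (x) x 56 (y) mm, rim 24 mm high, about 0.24 kg, with a carrying rib along its middle 74 mm long (x), 12 mm thick (y), top 60 mm above the underside. Origin: centre of the underside, z up; a half turn makes no difference. None if absent: three or four tins stand beside the stand
- tin1: dark steel two-well dessert tin, 90 (x) x 56 (y) mm, rim 24 mm high, about 0.24 kg, with a carrying rib along its middle 74 mm long (x), 12 mm thick (y), top 60 mm above the underside. Origin: centre of the underside, z up; a half turn makes no difference. None if absent: three or four tins stand beside the stand
- tin2: dark steel two-well dessert tin, 90 (x) x 56 (y) mm, rim 24 mm high, about 0.24 kg, with a carrying rib along its middle 74 mm long (x), 12 mm thick (y), top 60 mm above the underside. Origin: centre of the underside, z up; a half turn makes no difference. None if absent: three or four tins stand beside the stand
- tin3: dark steel two-well dessert tin, 90 (x) x 56 (y) mm, rim 24 mm high, about 0.24 kg, with a carrying rib along its middle 74 mm long (x), 12 mm thick (y), top 60 mm above the underside. Origin: centre of the underside, z up; a half turn makes no difference. None if absent: three or four tins stand beside the stand
- spice_jar: small jar 44 x 75 mm tall, a bystander to leave alone; origin at its underside
- jam_jar: jar 68 x 105 mm tall, a bystander to leave alone; origin at its underside
- honey_jar: jar 68 x 95 mm tall, a bystander to leave alone; origin at its underside
- mug: mug 76 x 85 mm tall, a bystander to leave alone; origin at its underside
- bowl: small bowl 130 mm wide, 55 mm tall, a bystander to leave alone; origin at its underside
- spoon: wooden spoon 240 mm long, a bystander to leave alone; origin at its underside on its length
- pepper_mill: wooden pepper mill 165 mm tall, a bystander to leave alone; origin at its underside
Mind the look-alikes: they are no part of the job. What is shaped like the tin3 but orange is not meant.

How it is judged (in metres and radians):
On the way, in this order (a step that is already met when the one before it is completed fails the run):
1. both bubbles lie between their lines (within 5 mm of the midpoint) for half a second while no tin is on the stand (distance between bubble_near_mid and vial_near below 0.005 m and distance between bubble_left_mid and vial_left below 0.005 m and horizontal distance between each of tin0, tin1, tin2, tin3 and stand above 0.2 m), for 0.5 s.
2. every tin present sits flush in a recess (((horizontal distance between tin0 and recess0 below 0.0075 m and z of tin0 in the frame of recess0 between -0.004 and 0.0025 m and angle between the z axis of tin0 and the z axis of recess0, either way round below 0.05 rad and angle between the x axis of tin0 and the x axis of recess0, either way round below 0.12 rad) or (horizontal distance between tin0 and recess1 below 0.0075 m and z of tin0 in the frame of recess1 between -0.004 and 0.0025 m and angle between the z axis of tin0 and the z axis of recess1, either way round below 0.05 rad and angle between the x axis of tin0 and the x axis of recess1, either way round below 0.12 rad) or (horizontal distance between tin0 and recess2 below 0.0075 m and z of tin0 in the frame of recess2 between -0.004 and 0.0025 m and angle between the z axis of tin0 and the z axis of recess2, either way round below 0.05 rad and angle between the x axis of tin0 and the x axis of recess2, either way round below 0.12 rad) or (horizontal distance between tin0 and recess3 below 0.0075 m and z of tin0 in the frame of recess3 between -0.004 and 0.0025 m and angle between the z axis of tin0 and the z axis of recess3, either way round below 0.05 rad and angle between the x axis of tin0 and the x axis of recess3, either way round below 0.12 rad)) and ((horizontal distance between tin1 and recess0 below 0.0075 m and z of tin1 in the frame of recess0 between -0.004 and 0.0025 m and angle between the z axis of tin1 and the z axis of recess0, either way round below 0.05 rad and angle between the x axis of tin1 and the x axis of recess0, either way round below 0.12 rad) or (horizontal distance between tin1 and recess1 below 0.0075 m and z of tin1 in the frame of recess1 between -0.004 and 0.0025 m and angle between the z axis of tin1 and the z axis of recess1, either way round below 0.05 rad and angle between the x axis of tin1 and the x axis of recess1, either way round below 0.12 rad) or (horizontal distance between tin1 and recess2 below 0.0075 m and z of tin1 in the frame of recess2 between -0.004 and 0.0025 m and angle between the z axis of tin1 and the z axis of recess2, either way round below 0.05 rad and angle between the x axis of tin1 and the x axis of recess2, either way round below 0.12 rad) or (horizontal distance between tin1 and recess3 below 0.0075 m and z of tin1 in the frame of recess3 between -0.004 and 0.0025 m and angle between the z axis of tin1 and the z axis of recess3, either way round below 0.05 rad and angle between the x axis of tin1 and the x axis of recess3, either way round below 0.12 rad)) and ((horizontal distance between tin2 and recess0 below 0.0075 m and z of tin2 in the frame of recess0 between -0.004 and 0.0025 m and angle between the z axis of tin2 and the z axis of recess0, either way round below 0.05 rad and angle between the x axis of tin2 and the x axis of recess0, either way round below 0.12 rad) or (horizontal distance between tin2 and recess1 below 0.0075 m and z of tin2 in the frame of recess1 between -0.004 and 0.0025 m and angle between the z axis of tin2 and the z axis of recess1, either way round below 0.05 rad and angle between the x axis of tin2 and the x axis of recess1, either way round below 0.12 rad) or (horizontal distance between tin2 and recess2 below 0.0075 m and z of tin2 in the frame of recess2 between -0.004 and 0.0025 m and angle between the z axis of tin2 and the z axis of recess2, either way round below 0.05 rad and angle between the x axis of tin2 and the x axis of recess2, either way round below 0.12 rad) or (horizontal distance between tin2 and recess3 below 0.0075 m and z of tin2 in the frame of recess3 between -0.004 and 0.0025 m and angle between the z axis of tin2 and the z axis of recess3, either way round below 0.05 rad and angle between the x axis of tin2 and the x axis of recess3, either way round below 0.12 rad)) and ((horizontal distance between tin3 and recess0 below 0.0075 m and z of tin3 in the frame of recess0 between -0.004 and 0.0025 m and angle between the z axis of tin3 and the z axis of recess0, either way round below 0.05 rad and angle between the x axis of tin3 and the x axis of recess0, either way round below 0.12 rad) or (horizontal distance between tin3 and recess1 below 0.0075 m and z of tin3 in the frame of recess1 between -0.004 and 0.0025 m and angle between the z axis of tin3 and the z axis of recess1, either way round below 0.05 rad and angle between the x axis of tin3 and the x axis of recess1, either way round below 0.12 rad) or (horizontal distance between tin3 and recess2 below 0.0075 m and z of tin3 in the frame of recess2 between -0.004 and 0.0025 m and angle between the z axis of tin3 and the z axis of recess2, either way round below 0.05 rad and angle between the x axis of tin3 and the x axis of recess2, either way round below 0.12 rad) or (horizontal distance between tin3 and recess3 below 0.0075 m and z of tin3 in the frame of recess3 between -0.004 and 0.0025 m and angle between the z axis of tin3 and the z axis of recess3, either way round below 0.05 rad and angle between the x axis of tin3 and the x axis of recess3, either way round below 0.12 rad))), for 0.2 s.
At the end, for the whole second after the job is handed in: both bubbles are within 5 mm of the midpoint between their lines; every tin present lies in a recess, its underside within 2.5 mm of the recess floor and parallel to it within 0.05 rad, its middle within 7.5 mm of the recess's middle and its length along the recess; all at rest (all of step 2 and distance between bubble_near_mid and vial_near below 0.005 m and distance between bubble_left_mid and vial_left below 0.005 m and linear speed of each of tin0, tin1, tin2, tin3 below 0.02 m/s); the robot touches nothing.
It fails at once if a bystander is shifted more than 6 cm or tipped (distance of any of spice_jar, jam_jar, honey_jar, mug, bowl, spoon, pepper_mill from where it was at the start of the episode above 0.06 m or angle between any of spice_jar, jam_jar, honey_jar, mug, bowl, pepper_mill's own z axis and vertical above 0.6 rad).
Of tin0, tin1, tin2, tin3 only 3 to 4 are there at a start; the rules pass over those that are not, and their reading is None.
At some moment in a run one of tin0, tin1, tin2, tin3 may be knocked a few centimetres aside while the robot is not near it.
Once in a run the grip may slacken for a moment while it holds something.
It also fails if it takes over 210 s, if anything falls off the work surface, if the arm or the gripper's body presses on something with over 40 N, if the wrist force passes 120 N, or if a joint passes its speed limit or range.

### The arm

A 6-joint arm with a two-finger parallel gripper is mounted at the origin on the work surface. World frame = base frame: x ahead of the robot, y to its left, z up, the work surface at z = 0. Lengths are in mm, angles in rad, forces in N, time in s.
With the tool pointing down it reaches from about 250 to 775 mm from the base axis. Payload 4 kg.
Tool frame: the origin (TCP) lies between the finger pads; the fingertips stand 22 mm ahead of it and the grasp point (between the pads) lies 3 mm ahead of it (nose_length is the distance from the TCP to the fingertips, in mm); z points along the fingers, y is the line along which they close (so a half turn about z gives the same grasp; the last joint's range is limited). The gripper opens to 94 mm and grips with 3 to 60 N. Pads are 16 mm wide; open, the fingers measure 119 mm over their backs; the gripper's body (75 mm by 177 mm) begins 78 mm behind the grasp point.
Start: joints at [1.183, 0.087, 1.371, -0, 1.684, -0.103], TCP at [154.54, 527.859, 227.506] pointing down, gripper open.
Joint ranges: [-3.1, 3.1], [-0.76, 2.03], [0.27, 2.55], [-1.08, 4.22], [0.17, 2.65], [-2.57, 2.57]. Speed limits (rad/s): [2.79, 2.79, 3.14, 3.14, 3.14, 3.14].

### API

Orientations are given as a rotation vector (axis times angle).
In Python, from station import sense, read_camera, camera_model, job_done, nose_length gives the robot as it stands.
- The arm moves only by the tool apply_moves, never from a script. Its argument "moves" is text: rows parted by semicolons, each of 5 numbers parted by spaces: the shift along the tool's x, y, z in units of 40 mm (1.0 is 40 mm), then the turn about the tool's z in units of 5 degrees (1.0 is 5 degrees), then the opening, from -1 (shut) to 1 (fully open). A call has 1 to 20 rows; each row is the pose to reach, as a shift and turn from the pose commanded when the call began, along the tool's axes at that moment; what a row does not reach only later rows make up. A row lasts 1/8 s, in which the tool goes at most 62.5 mm and 10.7 degrees, less where a joint would pass 70% of its speed; a pose out of reach is approached as far as the arm can. A call with a gripper value outside its range is refused whole. The fingers move at their own pace and stop on an object; "squeeze" is the grip in N (left out, the last holds). Time passes only in rows, so rows that repeat a pose let the fingers close. It gives the time, the measured TCP pose, the force, the opening and the grip force at its end, in the units of the state.
- sense(): the state, without advancing time (a new reading comes with each control period).
- read_camera(name): name is "side" or "top"; returns (picture, depth): 400x640x3 uint8, red, green, blue; 400x640 float32, mm along the optical axis (not along the pixel's ray), 0 where there is no reading.
- camera_model(name): a dict with "K" (3x3 intrinsics, pixels), "D" ([k1, k2, p1, p2, k3] as OpenCV has them; the pictures are not rectified), "camera_from_world" (4x4, takes a point from world to camera coordinates). Camera axes: x right, y up, looking along -z (the intrinsics and any distortion apply to the point x, -y, -z); pixel columns grow to the right and rows downward; lengths in mm; the calibration is good to about 2 mm. A picture is of the moment at which its call begins. camera_model takes no time and is no camera call.
- job_done(): hands the job in; it is judged then, once.
The state is a dict: "time_s": time; "joint_pos": joint angles; "joint_vel": joint speeds; "joint_torque": joint torques, N m; "eef_pos": TCP position; "ee_rot": TCP orientation; "force": force on the tool from outside, world axes, zero at the start; "wrist_torque": the same for the moment, N m; "width": finger opening in mm; "finger_force": force on a finger pad.
Only numpy, scipy, OpenCV 4.12 (cv2) and the standard library are available. Lean on these libraries where they do the work, as an engineer would, in place of code of your own. Each camera call takes 0.05 s, during which the arm holds its last target. There are 200 camera calls.

## Working session

There is one attempt and no reset: what is moved stays moved. The work goes in short steps, Python scripts to look and compute and a tool call to move; the robot and the scene stay as the last step left them, time stands still between calls to the robot, and variables do not carry over. Pictures are saved under pics/ and viewed, at most 14 in all, crops included, and the job is handed in when it is done.

Besides the shell and the picture viewer there is one more tool, called in YAML: its name, and indented under it one key for each argument. apply_moves: Moves the arm, as the interface text tells. Its arguments: {"type":"object","properties":{"moves":{"type":"string"},"squeeze":{"type":"number"}},"required":["moves"]}

```bash
ls; mkdir -p pics; cat > h.py <<'E'
import numpy as np, cv2
from station import *
def snap(n,f=None):
    p,d=read_camera(n)
    if f: cv2.imwrite('pics/'+f,p[:,:,::-1])
    np.savez('/tmp/%s.npz'%n,p=p,d=d)
    return p,d
def load(n):
    z=np.load('/tmp/%s.npz'%n); return z['p'],z['d']
def ray(n,uv):
    m=camera_model(n);uv=np.array(uv,float).reshape(-1,1,2)
    x=cv2.undistortPoints(uv,np.array(m['K']),np.array(m['D'])).reshape(-1,2)
    T=np.array(m['camera_from_world']);R=T[:3,:3];t=T[:3,3]
    d=np.c_[x[:,0],-x[:,1],-np.ones(len(x))]
    return -R.T@t, d@R
def onplane(n,uv,z):
    c,d=ray(n,uv); return c+d*((z-c[2])/d[:,2])[:,None]
def cloud(n,p,d):
    v,u=np.mgrid[:400,:640]; c,r=ray(n,np.c_[u.ravel(),v.ravel()])
    return (c+r*d.ravel()[:,None]).reshape(400,640,3)
E
python3 - <<'E'
from h import *
for n in('side','top'):
    snap(n,n+'0.png'); m=camera_model(n);T=np.array(m['camera_from_world']);print(n,-T[:3,:3].T@T[:3,3],T[:3,:3].round(2).tolist(),m['K'][0][0])
print(sense())
E
```

```text
pics
side [  368.83983224 -1075.35990503   974.82111393] [[0.99, -0.15, 0.02], [0.08, 0.62, 0.78], [-0.13, -0.77, 0.63]] 520.0115476468343
top [ 371.08177871   12.19731369 1234.13985376] [[-0.02, -1.0, 0.02], [0.99, -0.02, 0.15], [-0.15, 0.03, 0.99]] 403.2250215679236
{'time_s': 0.1, 'joint_pos': array([ 1.18291739e+00,  8.78910316e-02,  1.37210723e+00, -2.78468023e-05,
        1.68356147e+00, -1.03053933e-01]), 'joint_vel': array([-0.00222395, -0.00167714, -0.00254659, -0.00083349,  0.00141815,
        0.00050833]), 'joint_torque': array([ 2.52714424e-03, -3.41255522e+01, -3.03301227e+01,  7.20430375e-02,
        3.04476614e-02, -1.04667283e-04]), 'eef_pos': array([154.36474999, 527.43212065, 226.41364336]), 'ee_rot': array([-4.45831877e-01, -3.10933991e+00,  3.00738336e-03]), 'force': array([4.54619890e-01, 1.96296968e-04, 4.93975601e-01]), 'wrist_torque': array([-0.05360365, -0.0011018 ,  0.01546844]), 'finger_force': 0.0, 'width': 93.94728831075862}
```

View pics/top0.png

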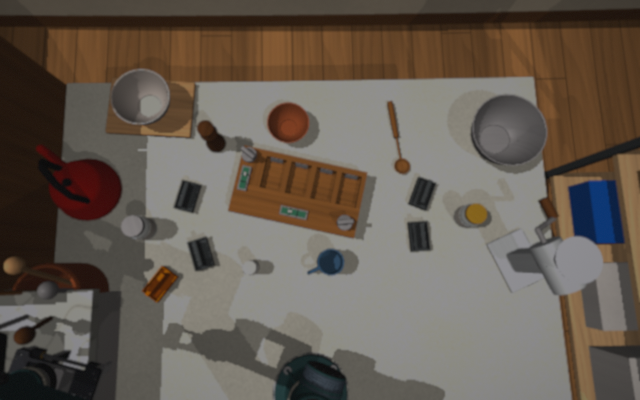

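View pics/side0.png

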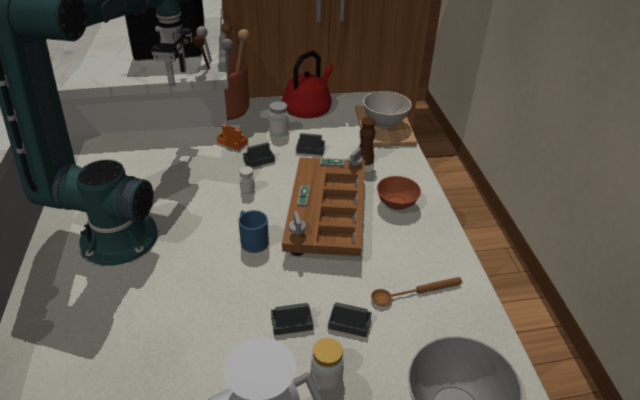

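The top view shows the stand at about (300,192), the right screw (345,222), the rear screw (249,155), and vials at (245,178) and (293,213). Tins are at (188,196), (203,253), (422,193) and (419,236), with the orange look-alike at (160,284).

```bash
python3 - <<'E'
from h import *
p,d=load('top'); C=cloud('top',p,d)
hsv=cv2.cvtColor(p,cv2.COLOR_RGB2HSV)
cr=cv2.resize(p[138:248,222:378],None,fx=5,fy=5,interpolation=cv2.INTER_CUBIC); cv2.imwrite('pics/t_crop.png',cv2.convertScaleAbs(cr,alpha=1.5)[:,:,::-1])
p2,d2=load('side')
cr=cv2.resize(p2[140:270,270:390],None,fx=4.5,fy=4.5,interpolation=cv2.INTER_CUBIC); cv2.imwrite('pics/s_crop.png',cv2.convertScaleAbs(cr,alpha=1.5)[:,:,::-1])
# plate
m=np.zeros((400,640),bool); m[135:250,220:380]=1
z=C[...,2]; w=m&(hsv[...,0]<20)&(hsv[...,1]>110)&(z>45)&(z<85)
w=cv2.morphologyEx(w.astype(np.uint8),cv2.MORPH_CLOSE,np.ones((25,25)))
cs,_=cv2.findContours(w,0,2);c=max(cs,key=cv2.contourArea);r=cv2.minAreaRect(c);b=cv2.boxPoints(r)
print(r,onplane('top',b,65).round(1))
ctr=onplane('top',[r[0]],65)[0];print('ctr',ctr, 'edges',np.linalg.norm(np.diff(onplane('top',b,65),axis=0),axis=1))
# plate plane fit
q=m&(hsv[...,0]<20)&(hsv[...,1]>110)&(z>50)&(z<80); P=C[q]
A=np.c_[P[:,:2]-ctr[:2],np.ones(len(P))]; 
for _ in range(5):
    s,*_=np.linalg.lstsq(A,P[:,2],rcond=None); k=abs(A@s-P[:,2])<3; A,P=A[k],P[k]
print('plane',s,len(P))
# tins
dk=(hsv[...,2]<75)&(d>0)&(z>8)&(z<90)&(C[...,0]>230)
n,l,st,ce=cv2.connectedComponentsWithStats(dk.astype(np.uint8))
for i in range(1,n):
    if st[i,4]>60:
        pts=C[l==i]; print(i,st[i],ce[i].round(1),pts.mean(0).round(1),np.percentile(pts[:,2],[5,50,95]).round(1),cv2.minAreaRect(pts[:,:2].astype(np.float32)))
E
```

```text
((298.73828125, 179.7039794921875), (131.069091796875, 89.17796325683594), 12.26477336883545) [[ 525.6  236.    65. ]
 [ 788.5  181.4   65. ]
 [ 695.3 -201.    65. ]
 [ 436.2 -133.7   65. ]]
ctr [609.18752378  20.96584121  65.        ] edges [268.53571624 393.65323404 267.65411511]
plane [2.72263968e-02 5.06269185e-03 6.60225145e+01] 3772
1 [113  74  24  48 516] [122.8 100. ] [861.1 540.8  68.3] [45.  69.8 87.8] ((863.0303955078125, 535.128173828125), (139.97964477539062, 51.516029357910156), 1.5652880668640137)
2 [474  97  49  47 419] [490.  110.7] [ 813.5 -569.1   58. ] [18.8 61.3 87.9] ((804.4830322265625, -573.2459716796875), (72.8633041381836, 153.06634521484375), 43.98728942871094)
5 [269 106  19  35 235] [274.9 121.7] [800.4  91.4  32.2] [17.3 30.9 48.4] ((792.829345703125, 84.71471405029297), (103.51982116699219, 49.291072845458984), 5.532124042510986)
7 [471 132  27  32  94] [480.2 150. ] [ 687.1 -522.5   72.1] [56.2 71.6 88.6] ((687.8265380859375, -525.4766235351562), (116.30511474609375, 25.72559356689453), 37.0372200012207)
8 [206 134  20  18 208] [217.1 143.9] [729.  266
[... 2809 characters left out ...]
251  14  23  65] [337.  263.5] [362.3 -86.   37.2] [ 8.5 36.1 79.1] ((364.4588317871094, -81.389892578125), (32.98942184448242, 66.50212860107422), 76.36146545410156)
67 [ 75 263  45  57 715] [104.5 290.4] [305.4 572.3  52.7] [17.6 53.6 86.4] ((315.5785827636719, 580.4486083984375), (178.19818115234375, 37.645233154296875), 30.400014877319336)
75 [ 37 269  35  19 226] [ 56.7 278.5] [341.8 709.1  45. ] [ 8.8 46.  87.7] ((331.98822021484375, 693.6807861328125), (66.6737060546875, 56.979366302490234), 52.38567352294922)
79 [150 274  19  26 114] [158.9 285.3] [313.6 429.5  32.4] [10.7 31.7 57.7] ((311.93182373046875, 431.6977233886719), (13.984606742858887, 80.01750183105469), 60.20081329345703)
```

View pics/t_crop.png

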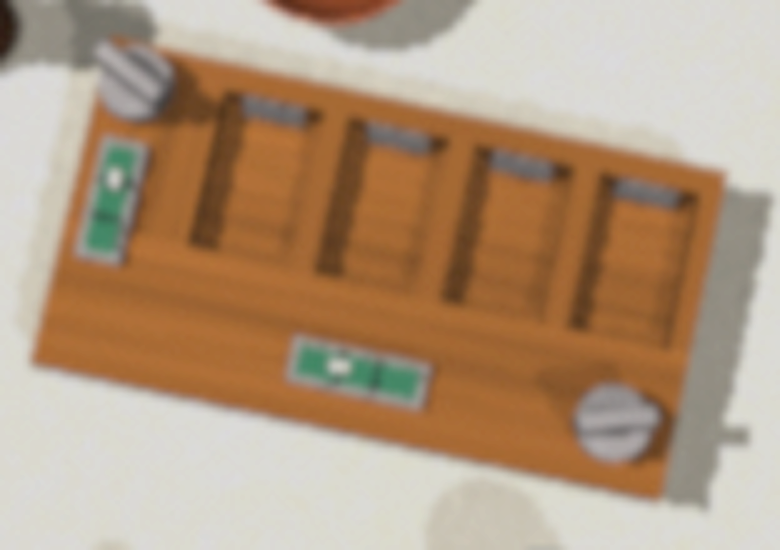

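View pics/s_crop.png

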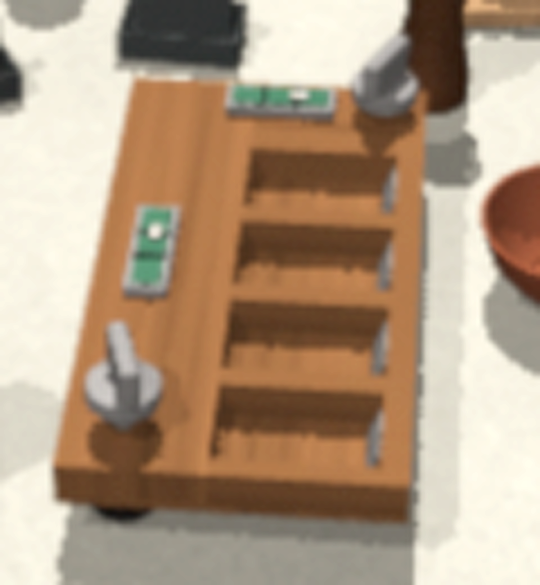

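The crops show the left bubble at crop (115,178), beyond its lines towards +x, and the near bubble at (339,367), off towards +y. So the right screw needs a clockwise turn and the rear screw a counter-clockwise one. Next I measure these.

```bash
cat >> h.py <<'E'
O0=np.array([222,138])
def green(n,p,d,verbose=1):
    """vials: outline centre + bubble, per camera; returns list of (centre, bubble) world on z=78"""
    hsv=cv2.cvtColor(p,cv2.COLOR_RGB2HSV)
    g=((hsv[...,0]>55)&(hsv[...,0]<95)&(hsv[...,1]>90)).astype(np.uint8)
    roi=np.zeros_like(g)
    if n=='top': roi[150:235,222:330]=1
    else: roi[150:225,285:360]=1
    g*=roi; nn,l,st,ce=cv2.connectedComponentsWithStats(cv2.morphologyEx(g,cv2.MORPH_CLOSE,np.ones((7,7))))
    out=[]
    for i in range(1,nn):
        if st[i,4]<40: continue
        c=np.argwhere(l==i)[:,::-1].astype(np.float32)
        r=cv2.minAreaRect(c)
        gray=p.astype(float).min(2); mm=cv2.erode((l==i).astype(np.uint8),np.ones((3,3)))
        med=np.median(gray[l==i]); wgt=np.clip(gray-med-40,0,None)*(l==i)
        v,u=np.mgrid[:400,:640]
        bub=[(wgt*u).sum()/max(wgt.sum(),1),(wgt*v).sum()/max(wgt.sum(),1)]
        W=onplane(n,[r[0],bub],72+5)
        out.append((r,bub,W))
    return out
E
python3 - <<'E'
from h import *
for n in('top','side'):
    p,d=load(n)
    for r,b,W in green(n,p,d): print(n,np.round(r[0],1),np.round(r[1],1),np.round(r[2],1),'bub',np.round(b,1),W.round(1).tolist(),'off',(W[1]-W[0])[:2].round(1),np.linalg.norm(W[1]-W[0]).round(1))
cr=np.array([[112,38],[725,172],[660,500],[33,362]])/5+[222,138]-.4
q=onplane('top',cr,66);print(q.round(1));print('ctr',q.mean(0),np.linalg.norm(np.diff(q,axis=0),axis=1))
for a,b in((3,2),(0,1)): 
    e=q[a]-q[b];print('yaw',np.arctan2(e[1],e[0])-np.pi/2)
for a,b in((0,3),(1,2)):
    e=q[a]-q[b];print('yawx',np.arctan2(e[1],e[0]))
for n in('top','side'):
    p,d=load(n);C=cloud(n,p,d)
    for nm,g in(('right',(506,-144)),('rear',(700,165))):
        m=(np.hypot(C[...,0]-g[0],C[...,1]-g[1])<55)&(C[...,2]>(100))&(C[...,2]<128)
        P=C[m]
        if len(P)<4: print(n,nm,len(P));continue
        r=cv2.minAreaRect(P[:,:2].astype(np.float32));e=np.linalg.svd(P[:,:2]-P[:,:2].mean(0))[2][0]
        print(n,nm,len(P),P.mean(0).round(1),P[:,2].min(),P[:,2].max(),r,'yaw',np.arctan2(e[1],e[0]))
E
```

```text
top [243.5 177.4] [ 4.3 19.4] 11.3 bub [244.5 173.2] [[616.8, 181.6, 77.0], [629.1, 178.8, 77.0]] off [12.4 -2.7] 12.7
top [293.1 212. ] [22.6  3.9] 12.5 bub [289.4 211.3] [[512.0, 39.0, 77.0], [514.5, 49.6, 77.0]] off [ 2.5 10.6] 10.9
side [332. 161.] [ 2. 18.] 90.0 bub [336.2 161. ] [[616.0, 178.8, 77.0], [628.6, 177.4, 77.0]] off [12.6 -1.5] 12.7
side [303.3 194.1] [ 3.6 14.5] 9.5 bub [304.  190.8] [[511.0, 32.2, 77.0], [514.6, 46.1, 77.0]] off [ 3.6 13.9] 14.4
[[ 716.9  181.8   66. ]
 [ 628.2 -180.9   66. ]
 [ 435.  -134.4   66. ]
 [ 523.4  227.3   66. ]]
ctr [575.88950869  23.4344821   66.        ] [373.39213252 198.73797213 372.31870081]
yaw -0.23970308374840466
yaw -0.23981403363373732
yawx -0.2307135917295647
yawx -0.23611275540491353
top right 54 [ 478.9 -112.7  117.2] 105.02490968405482 121.23272804991416 ((478.6341857910156, -111.70242309570312), (33.490875244140625, 10.982735633850098), 89.84732055664062) yaw -1.5638088495233826
top rear 78 [681.8 163.7 115.9] 100.0315662962987 123.0301818575224 ((683.3555297851562, 164.76080322265625), (46.356346130371094, 12.158617973327637), 51.24618148803711) yaw -2.2718529698354186
side right 75 [ 476.1 -119.7  112.6] 100.22203784023907 120.46346909583212 ((476.42852783203125, -116.94953918457031), (11.990403175354004, 32.48902893066406), 5.6564040184021) yaw -1.4693326163229818
side rear 77 [680.5 158.6 112.5] 100.65661107289213 121.9318204698501 ((682.9826049804688, 161.1246337890625), (54.681884765625, 14.14358139038086), 42.40614700317383) yaw -2.3060004995434094
```

```bash
cat >> h.py <<'E'
SC=np.array([576,23.4]);SY=-0.238
RS=np.array([[np.cos(SY),-np.sin(SY)],[np.sin(SY),np.cos(SY)]])
def w(x,y): return SC+RS@[x,y]
from scipy.spatial.transform import Rotation as Ro
def go(t,yyaw):
    s=sense();R=Ro.from_rotvec(s['ee_rot']).as_matrix();d=R.T@(np.array(t)-s['eef_pos'])/40
    y0=np.arctan2(R[1,1],R[0,1]); tr=-(yyaw-y0); tr=(tr+np.pi/2)%np.pi-np.pi/2
    print('eef',s['eef_pos'].round(1),'yy',y0.round(3),'j',s['joint_pos'].round(2),'F',s['force'].round(1),'w',round(s['width'],1),'ff',round(s['finger_force'],1),'t',round(s['time_s'],1))
    print('MOVE',d.round(3),'turn',(np.degrees(tr)/5).round(2),'j6 end ~',s['joint_pos'][5]+tr+np.arctan2(t[1],t[0])-s['joint_pos'][0])
def wing(n,p,d,g,r0=30,z0=104):
    C=cloud(n,p,d);m=(np.hypot(C[...,0]-g[0],C[...,1]-g[1])<r0)&(C[...,2]>z0)&(C[...,2]<126);P=C[m]
    e=np.linalg.svd(P[:,:2]-P[:,:2].mean(0))[2][0];r=cv2.minAreaRect(P[:,:2].astype(np.float32))
    return len(P),P.mean(0).round(1),np.round(r[0],1),np.round(r[1],1),'yaw',np.arctan(e[1]/e[0]).round(3)
E
python3 - <<'E'
from h import *
for n in('top','side'):
    p,d=load(n)
    for g in(w(-65,-150),w(70,163)): print(n,g.round(1),wing(n,p,d,g))
go([*w(-65,-150),180],0.193)
E
```

```text
top [ 477.5 -107. ] (76, array([ 478.4, -105.9,  117.1]), array([ 478.8, -106.1]), array([11.5, 45.1]), 'yaw', np.float64(-1.519))
top [682.5 165.3] (74, array([682. , 163.5, 116.7]), array([683.5, 164.7]), array([46.4, 11.9]), 'yaw', np.float64(0.871))
side [ 477.5 -107. ] (87, array([ 475.7, -112.5,  114.3]), array([ 475.7, -108.3]), array([11.7, 49.7]), 'yaw', np.float64(-1.476))
side [682.5 165.3] (67, array([680.5, 159. , 113.8]), array([682.3, 164.3]), array([51.3, 14. ]), 'yaw', np.float64(0.84))
eef [154.4 527.4 226.4] yy 1.286 j [ 1.18  0.09  1.37 -0.    1.68 -0.1 ] F [0.5 0.  0.5] w 93.9 ff 0.0 t 0.1
MOVE [-12.209 -12.951   1.184] turn 12.52 j6 end ~ -0.4135536993847484
```

apply_moves:
  moves: "-12.21 -12.95 0 13.7 1;-12.21 -12.95 0 13.7 1;-12.21 -12.95 0 13.7 1;-12.21 -12.95 0 13.7 1;-12.21 -12.95 0 13.7 1;-12.21 -12.95 0 13.7 1;-12.21 -12.95 0 13.7 1;-12.21 -12.95 0 13.7 1;-12.21 -12.95 0 13.7 1;-12.21 -12.95 0 13.7 1;-12.21 -12.95 0 13.7 1;-12.21 -12.95 1.18 13.7 1;-12.21 -12.95 1.18 13.7 1;-12.21 -12.95 1.18 13.7 0.2;-12.21 -12.95 1.18 13.7 0.2;-12.21 -12.95 1.18 13.7 0"
  squeeze: 25

```text
time_s: 2.1
eef_pos: [478.2, -105.8, 182.0]
ee_rot: [2.115, 2.319, 0.002]
force: [-0.1, -0.6, -0.2]
width: 67.6
finger_force: 0.0
```

```bash
python3 - <<'E'
from h import *
go([478,-107,115.5],0.09)
E
```

```text
eef [ 478.2 -105.8  182. ] yy 0.092 j [-0.33 -0.04  1.59  0.    1.59 -0.43] F [-0.1 -0.6 -0.2] w 67.6 ff 0.0 t 2.1
MOVE [-0.028 -0.014  1.663] turn 0.02 j6 end ~ -0.3102134483565916
```

apply_moves:
  moves: "0 0 0.8 0 0;0 0 1.66 0 0;0 0 1.66 0 -1;0 0 1.66 0 -1;0 0 1.66 0 -1;0 0 1.66 0 -1;0 0 1.66 0 -1;0 0 1.66 0 -1"
  squeeze: 25

```text
time_s: 3.1
eef_pos: [477.3, -105.2, 110.7]
ee_rot: [-2.116, -2.318, -0.001]
force: [6.1, -0.5, -17.9]
width: 42.9
finger_force: 25.0
```

apply_moves:
  moves: "0 0 0 2 -1;0 0 0 4 -1;0 0 0 6 -1;0 0 0 8 -1;0 0 0 10 -1;0 0 0 12 -1;0 0 0 14 -1;0 0 0 16 -1;0 0 0 18 -1;0 0 0 20 -1;0 0 0 22 -1;0 0 0 22 -1;0 0 0 22 -1;0 0 0 22 0;0 0 0 22 0;0 0 0 22 0.2;0 0 -2.5 22 0.2;0 0 -2.5 22 0.2;0 0 -2.5 22 0.2"

```text
time_s: 5.48
eef_pos: [479.7, -107.1, 218.9]
ee_rot: [3.114, -0.405, 0.015]
force: [0.6, -0.0, 0.8]
width: 56.3
finger_force: 0.0
```

```bash
python3 - <<'E'
from h import *
for n in('top','side'):
    p,d=snap(n)
    for r,b,W in green(n,p,d): print(n,np.round(r[0],1),np.round(r[1],1),'bub',np.round(b,1),'off',((W[1]-W[0])[:2]@RS).round(1))
    for g in(w(-65,-150),w(70,163)): print(wing(n,p,d,g))
go([*w(70,163),180],0.86-np.pi/2)
E
```

```text
top [243.8 177.4] [ 4.1 19.4] bub [244.5 173.3] off [12.5  1. ]
(30, array([ 465.5, -102.4,  116.8]), array([ 465.2, -102.6]), array([11.3, 16.6]), 'yaw', np.float64(-0.213))
(74, array([682.6, 164.8, 116.9]), array([683.3, 165.1]), array([45.2, 12.1]), 'yaw', np.float64(0.847))
side [303.3 193.5] [ 3.7 13.7] bub [303.6 192.9] off [0.4 2.4]
(122, array([ 476.2, -110.8,  113.5]), array([ 476.3, -109.2]), array([15.8, 44.8]), 'yaw', np.float64(-0.319))
(64, array([680.4, 159.6, 114. ]), array([680.3, 162. ]), array([49.7, 13.5]), 'yaw', np.float64(0.821))
eef [ 477.6 -106.4  214. ] yy -1.829 j [-0.34 -0.05  1.53  0.    1.65  1.49] F [ 0.6 -0.  -1.2] w 56.5 ff 0.0 t 5.6
MOVE [ 3.213 -7.877  0.853] turn -12.82 j6 end ~ 0.9484448275642445
```

apply_moves:
  moves: "3.21 -7.88 0 -2 0.2;3.21 -7.88 0 -4 0.2;3.21 -7.88 0 -6 0.2;3.21 -7.88 0 -8 0.2;3.21 -7.88 0 -10 0.2;3.21 -7.88 0 -12.8 0.2;3.21 -7.88 0 -12.8 0.2;3.21 -7.88 0 -12.8 0.2;3.21 -7.88 0 -12.8 0.2;3.21 -7.88 0.8 -12.8 0.2;3.21 -7.88 0.8 -12.8 0.2;3.21 -7.88 0.8 -12.8 0.2;3.21 -7.88 0.8 -12.8 0.2"

```text
time_s: 7.2
eef_pos: [683.1, 165.3, 183.8]
ee_rot: [2.856, 1.307, 0.004]
force: [-0.0, 0.2, -0.4]
width: 56.1
finger_force: 0.0
```

```bash
python3 - <<'E'
from h import *
go([682.8,164.5,116.5],0.85-np.pi/2)
E
```

```text
eef [683.1 165.3 183.8] yy -0.713 j [0.16 0.44 1.02 0.   1.68 0.87] F [-0.   0.2 -0.4] w 56.1 ff 0.0 t 7.2
MOVE [-0.024  0.005  1.682] turn 0.09 j6 end ~ 0.9572242388748164
```

apply_moves:
  moves: "0 0 0.8 0 0.2;0 0 1.4 0 0.2;0 0 1.68 0 0.2;0 0 1.68 0 0.2;0 0 1.68 0 -1;0 0 1.68 0 -1;0 0 1.68 0 -1;0 0 1.68 0 -1;0 0 1.68 0 -1;0 0 1.68 0 -1;0 0 1.68 0 -1"
  squeeze: 25

```text
time_s: 8.57
eef_pos: [682.3, 165.5, 114.8]
ee_rot: [-2.856, -1.307, 0.0]
force: [-1.3, 0.3, 1.0]
width: 12.0
finger_force: 25.0
```

apply_moves:
  moves: "0 0 0 -2 -1;0 0 0 -4 -1;0 0 0 -6 -1;0 0 0 -8 -1;0 0 0 -10 -1;0 0 0 -12 -1;0 0 0 -14 -1;0 0 0 -16 -1;0 0 0 -18 -1;0 0 0 -20 -1;0 0 0 -22 -1;0 0 0 -24 -1;0 0 0 -24 -1;0 0 0 -24 -1;0 0 0 -24 -0.2;0 0 0 -24 -0.2;0 0 0 -24 -0.2;0 0 -2.5 -24 -0.2;0 0 -2.5 -24 -0.2;0 0 -2.5 -24 -0.2"

```text
time_s: 11.08
eef_pos: [684.2, 165.5, 220.4]
ee_rot: [0.296, 3.118, 0.004]
force: [0.0, 0.3, -0.0]
width: 37.4
finger_force: 0.0
```

```bash
python3 - <<'E'
from h import *
for n in('top','side'):
    p,d=snap(n)
    for r,b,W in green(n,p,d): print(n,np.round(r[0],1),np.round(r[1],1),'bub',np.round(b,1),'off',((W[1]-W[0])[:2]@RS).round(1))
    for g in(w(-65,-150),w(70,163)): print(wing(n,p,d,g))
go([*w(70,163),180],0.86-np.pi/2)
E
```

```text
top [244. 192.] [84. 44.] bub [0. 0.] off [413.4 851.2]
(74, array([ 478.2, -105.7,  117.2]), array([ 479. , -106.1]), array([11.6, 45.9]), 'yaw', np.float64(-0.265))
(34, array([673.2, 168.7, 116.6]), array([679. , 171.1]), array([36.9, 11.5]), 'yaw', np.float64(0.019))
side [303.5 193.5] [ 4.  13.6] bub [303.8 192.9] off [0.5 2.6]
(121, array([ 475.7, -110.8,  113.8]), array([ 476.3, -107.9]), array([19.4, 45.8]), 'yaw', np.float64(-0.284))
(86, array([679.8, 161. , 113.6]), array([681.3, 162.6]), array([22.1, 44.4]), 'yaw', np.float64(-0.17))
eef [682.3 165.3 214.3] yy 1.382 j [ 0.16  0.44  0.97 -0.    1.74 -1.22] F [-0.6 -0.   0.2] w 37.8 ff 0.0 t 11.2
MOVE [-0.004  0.002  0.857] turn -12.02 j6 end ~ -2.1931585077316518
```

apply_moves:
  moves: "7.2 0.27 0 0 0.2;7.2 0.27 0 0 0.2;7.2 0.27 0 0 0.2;7.2 0.27 0 0 0.2;7.2 0.27 0 0 0.2;7.2 0.27 0 0 0.2;7.2 0.27 0 0 0.2;7.2 0.27 0 0 0.2"

```text
time_s: 12.18
eef_pos: [402.4, 229.6, 213.7]
ee_rot: [-0.298, -3.126, 0.001]
force: [0.4, -0.1, 0.1]
width: 56.2
finger_force: 0.0
```

```bash
python3 - <<'E'
from h import *
for n in('top','side'):
    p,d=snap(n)
    for r,b,W in green(n,p,d): print(n,np.round(r[0],1),np.round(r[1],1),'bub',np.round(b,1),'off',((W[1]-W[0])[:2]@RS).round(1))
    if n=='top': a=cv2.convertScaleAbs(cv2.resize(p[138:248,222:378],None,fx=5,fy=5,interpolation=cv2.INTER_CUBIC),alpha=1.5)
    else: b=cv2.convertScaleAbs(cv2.resize(p[140:270,270:390],None,fx=4.5,fy=4.5,interpolation=cv2.INTER_CUBIC),alpha=1.5)
cv2.imwrite('pics/t2.png',a[:,:,::-1]);cv2.imwrite('pics/s2.png',b[:,:,::-1])
E
```

```text
side [303.5 193.5] [ 4.  13.6] bub [303.8 192.9] off [0.4 2.6]
```

View pics/t2.png

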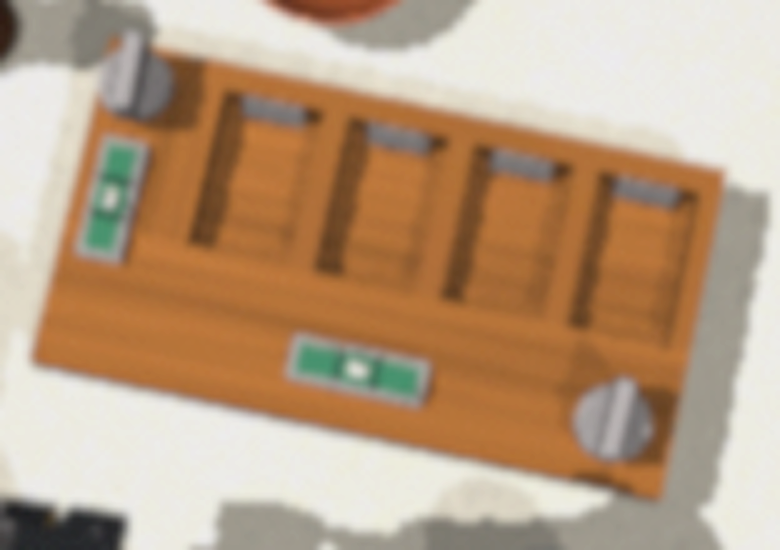

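View pics/s2.png

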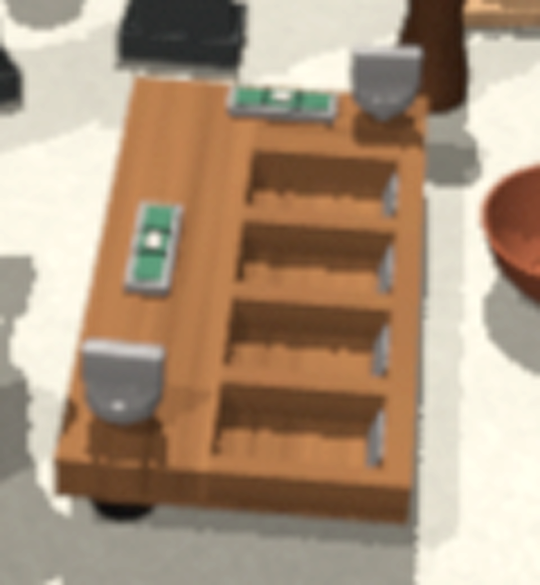

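Both bubbles now lie between their lines in both views. Next I measure the recesses and the tins.

```bash
cat >> h.py <<'E'
def ribs(n,p,d,zlo=47,zhi=70,guess=((575,352),(399,312),(567,-358),(438,-333))):
    C=cloud(n,p,d);V=p.max(2);out=[]
    for g in guess:
        m=(np.hypot(C[...,0]-g[0],C[...,1]-g[1])<75)&(C[...,2]>zlo)&(C[...,2]<zhi)&(V<110);P=C[m]
        if len(P)<8: out.append((g,len(P)));continue
        r=cv2.minAreaRect(P[:,:2].astype(np.float32));e=np.linalg.svd(P[:,:2]-P[:,:2].mean(0))[2][0]
        out.append((len(P),'mean',P.mean(0).round(1),'rect',np.round(r[0],1),np.round(r[1],1),'yaw',np.arctan2(e[1],e[0]).round(3),round(r[2],1)))
    return out
E
python3 - <<'E'
from h import *
for n in('top','side'):
    p,d=load(n)
    for o in ribs(n,p,d): print(n,*o)
    C=cloud(n,p,d); 
    S=(C[...,:2]-SC)@RS; Z=C[...,2]
    # recess: pixels with Z 36..48 inside plate
    for y0 in(-144,-68,8,84):
        m=(abs(S[...,1]-y0)<38)&(abs(S[...,0])<95)&(Z<50)&(Z>34)
        q=S[m]; print(n,y0,m.sum(),'x',np.percentile(q[:,0],[2,98]).round(1),'y',np.percentile(q[:,1],[2,98]).round(1),'z',np.median(Z[m]).round(1))
    m=(abs(S[...,0])<90)&(abs(S[...,1])<180)&(Z>60)&(Z<70);q=S[m];A=np.c_[q,np.ones(len(q))];s=np.linalg.lstsq(A,Z[m],rcond=None)[0];print('plane',s.round(4))
cr=np.array([[225,92],[322,113],[192,243],[290,265],[347,120],[447,140],[318,271],[415,292],[600,172],[697,195],[570,327],[668,347]])/5+O0-.4
print(((onplane('top',cr,65)[:,:2]-SC)@RS).round(1).tolist())
E
```

```text
top 134 mean [574.9 358.3  58.3] rect [575.7 359.1] [14.5 72.5] yaw 2.863 73.2
top (399, 312) 0
top 116 mean [ 568.1 -353.9   58.7] rect [ 568.9 -355.3] [13.4 72.1] yaw 2.738 66.5
top 131 mean [ 439.4 -336.    58.6] rect [ 440.  -336.9] [73.2 13. ] yaw -3.111 1.7
top -144 589 x [-5.7 81.1] y [-173.3 -115. ] z 41.4
top -68 601 x [-5.8 82.7] y [-96.8 -37.8] z 41.5
top 8 586 x [-5.7 82.1] y [-19.7  38.8] z 41.4
top 84 580 x [-5.5 81.4] y [ 57.7 115.1] z 41.3
plane [-2.60000e-03 -2.00000e-04  6.51846e+01]
side 105 mean [574.9 356.7  56.2] rect [574.6 358.5] [22.9 72.1] yaw -0.298 71.8
side 117 mean [399.6 312.   56.1] rect [399.7 315.5] [71.3 21.6] yaw -2.87 14.4
side 248 mean [ 567.3 -360.6   57.1] rect [ 567.2 -358.8] [14.5 74.2] yaw -0.398 66.2
side 241 mean [ 437.  -341.6   56.9] rect [ 437.2 -339.6] [71.5 15. ] yaw -3.095 3.2
side -144 427 x [-13.2  74. ] y [-149.6 -110.8] z 41.1
side -68 367 x [-12.8  75.1] y [-72.5 -33.7] z 41.3
side 8 315 x [-13.4  75.1] y [ 5.9 43.1] z 41.4
side 84 267 x [-12.   75.4] y [ 83.9 118.8] z 41.8
plane [-4.50000e-03  1.70000e-03  6.46868e+01]
[[82.3, 114.3], [82.3, 55.2], [-10.8, 112.3], [-11.2, 53.2], [81.4, 39.8], [82.4, -20.8], [-11.1, 36.4], [-11.1, -21.9], [83.1, -113.7], [81.9, -172.8], [-11.8, -115.2], [-11.0, -173.8]]
```

```bash
python3 - <<'E'
from h import *
go([575,358.6,51],-0.29+np.pi/2)
E
```

```text
eef [402.4 229.7 214.1] yy 1.381 j [ 0.4  -0.1   1.59 -0.    1.66 -0.98] F [-0.2 -0.4 -0. ] w 56.2 ff 0.0 t 12.3
MOVE [-3.631  3.983  4.071] turn 1.14 j6 end ~ -0.723170886388216
```

apply_moves:
  moves: "-3.63 3.98 0 1.1 0.2;-3.63 3.98 0 1.1 0.2;-3.63 3.98 0 1.1 0.2;-3.63 3.98 0 1.1 0.2;-3.63 3.98 0 1.1 0.2;-3.63 3.98 2 1.1 0.2;-3.63 3.98 3.2 1.1 0.2;-3.63 3.98 4.07 1.1 0.2;-3.63 3.98 4.07 1.1 0.2;-3.63 3.98 4.07 1.1 -1;-3.63 3.98 4.07 1.1 -1;-3.63 3.98 4.07 1.1 -1;-3.63 3.98 4.07 1.1 -1;-3.63 3.98 4.07 1.1 -1;-3.63 3.98 4.07 1.1 -1;-3.63 3.98 4.07 1.1 -1"
  squeeze: 50

```text
time_s: 14.28
eef_pos: [574.4, 359.8, 52.3]
ee_rot: [0.445, 3.109, 0.002]
force: [1.0, 4.0, 1.7]
width: 11.6
finger_force: 50.0
```

apply_moves:
  moves: "0 0 -1 0 -1;0 0 -2 0 -1;0 0 -3 0 -1;0 0 -3.5 0 -1;0 0 -3.5 0 -1;0 0 -3.5 0 -1"

```text
time_s: 15.02
eef_pos: [573.3, 358.5, 189.3]
ee_rot: [-0.446, -3.106, 0.004]
force: [0.2, 0.0, -3.4]
width: 11.9
finger_force: 50.0
```

```bash
cat >> h.py <<'E'
RY=[-144,-68,8,84]
def rec(i,dx=-2): return w(35.5+dx,RY[i])
E
python3 - <<'E'
from h import *
go([*rec(3),130],SY+np.pi/2)
E
```

```text
eef [573.3 358.5 189.3] yy 1.286 j [ 0.48  0.38  1.09 -0.    1.67 -0.81] F [ 0.2  0.  -3.4] w 11.9 ff 50.0 t 15.0
MOVE [-3.163 -5.878  1.492] turn -0.54 j6 end ~ -1.1794511427622172
```

apply_moves:
  moves: "-3.16 -5.88 0 -0.5 -1;-3.16 -5.88 0 -0.5 -1;-3.16 -5.88 0 -0.5 -1;-3.16 -5.88 0 -0.5 -1;-3.16 -5.88 0 -0.5 -1;-3.16 -5.88 0 -0.5 -1;-3.16 -5.88 0.7 -0.5 -1;-3.16 -5.88 1.4 -0.5 -1;-3.16 -5.88 1.4 -0.5 -1;-3.16 -5.88 1.4 -0.5 -1;-3.16 -5.88 1.4 -0.5 -1"

```text
time_s: 16.4
eef_pos: [630.2, 98.7, 137.9]
ee_rot: [0.376, 3.116, 0.001]
force: [-0.2, 0.7, -2.4]
width: 11.6
finger_force: 50.0
```

```bash
python3 - <<'E'
from h import *
go([*rec(3),91],SY+np.pi/2)
E
```

```text
eef [630.2  98.7 137.9] yy 1.33 j [ 0.07  0.31  1.29  0.    1.54 -1.26] F [-0.2  0.7 -2.4] w 11.6 ff 50.0 t 16.4
MOVE [ 0.039 -0.05   1.171] turn -0.03 j6 end ~ -1.1794310826790246
```

apply_moves:
  moves: "0.04 -0.05 0 0 -1;0.04 -0.05 0.3 0 -1;0.04 -0.05 0.5 0 -1;0.04 -0.05 0.6 0 -1;0.04 -0.05 0.7 0 -1;0.04 -0.05 0.8 0 -1;0.04 -0.05 0.9 0 -1;0.04 -0.05 0.9 0 -1"

```text
time_s: 17.4
eef_pos: [626.7, 96.6, 99.5]
ee_rot: [-0.377, -3.117, -0.0]
force: [-1.9, 1.0, -2.7]
width: 12.0
finger_force: 50.0
```

apply_moves:
  moves: "0 0 0.1 0 -1;0 0 0.15 0 -1;0 0 0.2 0 -1;0 0 0.25 0 -1;0 0 0.3 0 -1;0 0 0.35 0 -1;0 0 0.35 0 -1"

```text
time_s: 18.27
eef_pos: [626.9, 96.5, 93.0]
ee_rot: [0.377, 3.117, 0.0]
force: [-14.3, 0.4, 22.8]
width: 11.5
finger_force: 50.0
```

apply_moves:
  moves: "0 0 -0.2 0 -0.6;0 0 -0.2 0 -0.2;0 0 -0.2 0 0;0 0 -0.2 0 0;0 0 -1.2 0 0;0 0 -2.2 0 0;-2 5 -3 0 0.2;-2 5 -3 0 0.2;-2 5 -3 0 0.2;-2 5 -3 0 0.2"

```text
time_s: 19.52
eef_pos: [753.6, 274.5, 204.1]
ee_rot: [-0.374, -3.118, -0.0]
force: [0.5, 0.2, 0.1]
width: 56.3
finger_force: 0.0
```

```bash
cat >> h.py <<'E'
def check():
    for n in('top','side'):
        p,d=snap(n)
        for r,b,W in green(n,p,d): print(n,'vial',np.round(r[1],1),'off',((W[1]-W[0])[:2]@RS).round(1))
        C=cloud(n,p,d);S=np.dstack([(C[...,:2]-SC)@RS,C[...,2]])
        for i,y in enumerate(RY):
            m=(abs(S[...,1]-y)<25)&(S[...,0]>-10)&(S[...,0]<80)&(S[...,2]>84)&(S[...,2]<115)&(p.max(2)<110);q=S[m]
            if len(q)<8: continue
            r=cv2.minAreaRect(q[:,:2].astype(np.float32));t=q[q[:,2]>np.percentile(q[:,2],40)]
            f=np.polyfit(t[:,0]-33,t[:,2],1);e=np.linalg.svd(q[:,:2]-q[:,:2].mean(0))[2][0]
            print(n,'recess',i,len(q),'rect',np.round(r[0],1),np.round(r[1],1),'top z',f[1].round(1),'slope x',f[0].round(3),'yaw',np.arctan(e[1]/e[0]).round(3))
E
python3 - <<'E'
from h import *
check()
for n in('top','side'):
    p,d=load(n)
    for o in ribs(n,p,d): print(n,*o)
go([400,314,190],0.25+np.pi/2)
E
```

```text
top vial [54. 15.] off [465.  821.1]
top recess 3 124 rect [32.7 83. ] [73.  12.6] top z 101.7 slope x -0.005 yaw -0.005
side vial [ 4.2 13.5] off [0.5 2.6]
side recess 3 185 rect [31.6 79.7] [72.1 19.4] top z 98.9 slope x -0.019 yaw 0.01
top (575, 352) 0
top (399, 312) 0
top 117 mean [ 568.7 -354.2   59. ] rect [ 568.9 -355.3] [12.5 71.3] yaw 2.742 68.0
top 131 mean [ 440.1 -336.    58.6] rect [ 440.1 -337.3] [73.1 13.5] yaw -3.107 0.8
side (575, 352) 0
side 117 mean [400.  311.9  56.1] rect [400.9 313.4] [72.4 22.4] yaw -2.851 20.2
side 247 mean [ 566.7 -360.3   56.6] rect [ 567.5 -358.5] [15.5 73.8] yaw -0.396 67.8
side 241 mean [ 437.2 -341.7   57. ] rect [ 436.9 -340.2] [71.5 15.5] yaw -3.106 1.1
eef [753.4 274.7 202.5] yy 1.333 j [ 0.28  0.71  0.59  0.    1.85 -1.05] F [-0.8 -0.3  0.1] w 56.3 ff 0.0 t 19.6
MOVE [ 8.819 -1.124  0.333] turn -5.59 j6 end ~ -1.1550778840056348
```

apply_moves:
  moves: "8.82 -1.12 0 -5.9 0.2;8.82 -1.12 0 -5.9 0.2;8.82 -1.12 0 -5.9 0.2;8.82 -1.12 0 -5.9 0.2;8.82 -1.12 0 -5.9 0.2;8.82 -1.12 0 -5.9 0.2;8.82 -1.12 0 -5.9 0.2;8.82 -1.12 1.5 -5.9 0.2;8.82 -1.12 1.5 -5.9 0.2;8.82 -1.12 1.5 -5.9 0.2"

```text
time_s: 20.88
eef_pos: [400.9, 312.1, 147.4]
ee_rot: [-0.426, 3.111, 0.001]
force: [0.2, 0.2, 1.1]
width: 56.5
finger_force: 0.0
```

```bash
python3 - <<'E'
from h import *
p,d=snap('side');print(ribs('side',p,d)[1])
go([400.5,314,51],0.28+np.pi/2)
E
```

```text
(117, 'mean', array([399.5, 311.4,  56.5]), 'rect', array([400.4, 314.5]), array([70.2, 25.4]), 'yaw', np.float64(-2.869), 9.8)
eef [401.6 312.7 148.6] yy 1.843 j [ 0.55  0.02  1.6  -0.    1.52 -1.29] F [ 0.  -0.3  1.1] w 56.3 ff 0.0 t 20.9
MOVE [0.029 0.037 2.44 ] turn -0.08 j6 end ~ -1.1858648048944465
```

apply_moves:
  moves: "0.03 0.04 1.2 0 0.2;0.03 0.04 2 0 0.2;0.03 0.04 2.42 0 0.2;0.03 0.04 2.42 0 0.2;0.03 0.04 2.42 0 -1;0.03 0.04 2.42 0 -1;0.03 0.04 2.42 0 -1;0.03 0.04 2.42 0 -1;0.03 0.04 2.42 0 -1;0.03 0.04 2.42 0 -1;0.03 0.04 2.42 0 -1"
  squeeze: 50

```text
time_s: 22.3
eef_pos: [397.9, 314.0, 49.4]
ee_rot: [-0.429, 3.112, 0.002]
force: [-0.6, 1.9, 2.3]
width: 11.9
finger_force: 50.0
```

apply_moves:
  moves: "0 0 -1 0 -1;0 0 -2 0 -1;0 0 -3 0 -1;0 0 -3.5 0 -1;0 0 -3.5 0 -1;0 0 -3.5 0 -1"

```text
time_s: 23.05
eef_pos: [397.1, 312.7, 187.1]
ee_rot: [0.428, -3.109, 0.003]
force: [0.3, 0.2, -2.8]
width: 12.0
finger_force: 50.0
```

```bash
python3 - <<'E'
from h import *
go([*rec(2),135],SY+np.pi/2)
E
```

```text
eef [397.1 312.7 187.1] yy 1.844 j [ 0.56  0.    1.54 -0.    1.6  -1.29] F [ 0.3  0.2 -2.8] w 12.0 ff 50.0 t 23.1
MOVE [-3.184 -8.406  1.302] turn 5.86 j6 end ~ -1.294693692185827
```

apply_moves:
  moves: "-3.18 -8.41 0 2 -1;-3.18 -8.41 0 4 -1;-3.18 -8.41 0 5.9 -1;-3.18 -8.41 0 5.9 -1;-3.18 -8.41 0 5.9 -1;-3.18 -8.41 0 5.9 -1;-3.18 -8.41 0 5.9 -1;-3.18 -8.41 0 5.9 -1;-3.18 -8.41 0.7 5.9 -1;-3.18 -8.41 1.3 5.9 -1;-3.18 -8.41 1.3 5.9 -1;-3.18 -8.41 1.3 5.9 -1;-3.18 -8.41 1.3 5.9 -1"

```text
time_s: 24.68
eef_pos: [612.0, 24.4, 138.9]
ee_rot: [0.377, 3.116, 0.001]
force: [-0.4, -0.2, -1.6]
width: 11.8
finger_force: 50.0
```

```bash
python3 - <<'E'
from h import *
go([*rec(2,-3.5),91],SY+np.pi/2)
E
```

```text
eef [612.   24.4 138.9] yy 1.33 j [-0.05  0.25  1.35  0.    1.53 -1.38] F [-0.4 -0.2 -1.6] w 11.8 ff 50.0 t 24.7
MOVE [ 0.072 -0.037  1.197] turn -0.03 j6 end ~ -1.2940182378146787
```

apply_moves:
  moves: "0.07 -0.04 0 0 -1;0.07 -0.04 0.3 0 -1;0.07 -0.04 0.5 0 -1;0.07 -0.04 0.6 0 -1;0.07 -0.04 0.7 0 -1;0.07 -0.04 0.8 0 -1;0.07 -0.04 0.9 0 -1;0.07 -0.04 0.9 0 -1"

```text
time_s: 25.68
eef_pos: [607.1, 23.6, 101.0]
ee_rot: [-0.377, -3.116, -0.001]
force: [-4.3, 1.6, 1.5]
width: 11.5
finger_force: 50.0
```

apply_moves:
  moves: "0 0 0.1 0 -1;0 0 0.15 0 -1;0 0 0.2 0 -1;0 0 0.25 0 -1;0 0 0.3 0 -1;0 0 0.35 0 -1;0 0 0.4 0 -1;0 0 0.4 0 -1"

```text
time_s: 26.68
eef_pos: [607.5, 23.4, 90.2]
ee_rot: [0.377, 3.119, 0.0]
force: [-13.7, 2.3, 19.5]
width: 11.6
finger_force: 50.0
```

apply_moves:
  moves: "0 0 -0.2 0 -0.6;0 0 -0.2 0 -0.2;0 0 -0.2 0 0;0 0 -0.2 0 0;0 0 -1.2 0 0;0 0 -2.2 0 0;5 3 -3 0 0.2;5 3 -3 0 0.2;5 3 -3 0 0.2;5 3 -3 0 0.2;5 3 -3 0 0.2"

```text
time_s: 28.05
eef_pos: [441.2, 189.3, 205.9]
ee_rot: [0.371, 3.118, 0.002]
force: [0.6, 0.0, 0.4]
width: 56.3
finger_force: 0.0
```

```bash
python3 - <<'E'
from h import *
check()
for n in('top','side'):
    p,d=load(n)
    for o in ribs(n,p,d)[2:]: print(n,*o)
go([439,-338,51],0.03+np.pi/2)
E
```

```text
top vial [16. 41.] off [482.9 827. ]
top recess 2 115 rect [33.2  7.4] [74.  12.2] top z 102.0 slope x -0.004 yaw 0.003
top recess 3 125 rect [33.  82.8] [12.  73.2] top z 102.0 slope x -0.007 yaw -0.008
side vial [ 4.1 13.9] off [-0.2  2.3]
side recess 2 190 rect [31.7  3.9] [72.  18.1] top z 99.4 slope x -0.017 yaw -0.006
side recess 3 171 rect [31.4 80.6] [72.3 21.7] top z 99.5 slope x 0.016 yaw -0.003
top 120 mean [ 568.3 -353.9   58.8] rect [ 569.6 -355. ] [12.6 72.4] yaw 2.738 67.5
top 130 mean [ 439.5 -336.    58.9] rect [ 439.9 -336.9] [73.3 13.5] yaw -3.107 3.2
side 251 mean [ 567.1 -360.2   56.6] rect [ 567.5 -358.5] [15.  73.6] yaw -0.4 66.9
side 240 mean [ 436.5 -341.7   57.1] rect [ 437.1 -340.4] [71.9 15.3] yaw -3.094 1.2
eef [442.8 187.3 204.9] yy 1.331 j [ 0.28 -0.06  1.57 -0.    1.64 -1.05] F [-0.1 -0.6  0.1] w 56.4 ff 0.0 t 28.1
MOVE [ -3.03  -12.777   3.854] turn -3.1 j6 end ~ -2.2569746489430202
```

apply_moves:
  moves: "-3.03 -12.78 0 -3 0.2;-3.03 -12.78 0 -3 0.2;-3.03 -12.78 0 -3 0.2;-3.03 -12.78 0 -3 0.2;-3.03 -12.78 0 -3 0.2;-3.03 -12.78 0 -3 0.2;-3.03 -12.78 0 -3 0.2;-3.03 -12.78 0 -3 0.2;-3.03 -12.78 0 -3 0.2;-3.03 -12.78 0 -3 0.2;-3.03 -12.78 0 -3 0.2;-3.03 -12.78 1.5 -3 0.2;-3.03 -12.78 1.5 -3 0.2;-3.03 -12.78 1.5 -3 0.2;-3.03 -12.78 1.5 -3 0.2"

```text
time_s: 30.02
eef_pos: [439.9, -339.0, 148.8]
ee_rot: [-0.033, 3.137, -0.007]
force: [0.3, -0.2, -0.2]
width: 56.2
finger_force: 0.0
```

```bash
python3 - <<'E'
from h import *
p,d=snap('side');print(*ribs('side',p,d)[2:])
go([438.7,-338.3,51],0.04+np.pi/2)
E
```

```text
(239, 'mean', array([ 567.1, -360.3,   57. ]), 'rect', array([ 567.7, -358.3]), array([16.6, 73.7]), 'yaw', np.float64(-0.397), 68.2) (229, 'mean', array([ 436.9, -341.8,   56.6]), 'rect', array([ 437.3, -340.3]), array([72.2, 14.1]), 'yaw', np.float64(-3.097), 2.2)
eef [ 439.8 -339.1  148.5] yy 1.592 j [-0.76  0.12  1.49  0.    1.52 -2.35] F [ 0.1 -0.4 -0.1] w 56.2 ff 0.0 t 30.1
MOVE [0.038 0.03  2.438] turn -0.22 j6 end ~ -2.2677046594966273
```

apply_moves:
  moves: "0.03 0.03 1.2 0 0.2;0.03 0.03 2 0 0.2;0.03 0.03 2.42 0 0.2;0.03 0.03 2.42 0 0.2;0.03 0.03 2.42 0 -1;0.03 0.03 2.42 0 -1;0.03 0.03 2.42 0 -1;0.03 0.03 2.42 0 -1;0.03 0.03 2.42 0 -1;0.03 0.03 2.42 0 -1;0.03 0.03 2.42 0 -1"
  squeeze: 50

```text
time_s: 31.45
eef_pos: [437.1, -337.1, 48.5]
ee_rot: [-0.032, 3.141, -0.001]
force: [-0.7, -0.4, 1.1]
width: 11.7
finger_force: 50.0
```

apply_moves:
  moves: "0 0 -1 0 -1;0 0 -2 0 -1;0 0 -3 0 -1;0 0 -3.5 0 -1;0 0 -3.5 0 -1;0 0 -3.5 0 -1"

```text
time_s: 32.2
eef_pos: [436.3, -336.1, 186.2]
ee_rot: [0.033, -3.139, -0.004]
force: [0.7, 0.6, -2.9]
width: 11.5
finger_force: 50.0
```

```bash
python3 - <<'E'
from h import *
go([*rec(0,-3),135],SY+np.pi/2)
E
```

```text
eef [ 436.3 -336.1  186.2] yy 1.592 j [-0.76  0.1   1.44  0.    1.61 -2.35] F [ 0.7  0.6 -2.9] w 11.5 ff 50.0 t 32.2
MOVE [-3.544  5.221  1.285] turn 2.96 j6 end ~ -1.5460182727473377
```

apply_moves:
  moves: "-3.54 5.22 0 1.5 -1;-3.54 5.22 0 3 -1;-3.54 5.22 0 3 -1;-3.54 5.22 0 3 -1;-3.54 5.22 0 3 -1;-3.54 5.22 0 3 -1;-3.54 5.22 0 3 -1;-3.54 5.22 0.7 3 -1;-3.54 5.22 1.25 3 -1;-3.54 5.22 1.25 3 -1;-3.54 5.22 1.25 3 -1;-3.54 5.22 1.25 3 -1"

```text
time_s: 33.7
eef_pos: [575.0, -125.8, 140.0]
ee_rot: [0.379, 3.116, -0.001]
force: [-0.3, -0.5, -1.5]
width: 11.8
finger_force: 50.0
```

```bash
python3 - <<'E'
from h import *
go([*rec(0,-3),91],SY+np.pi/2)
E
```

```text
eef [ 575.  -125.8  140. ] yy 1.329 j [-0.31  0.2   1.41  0.    1.52 -1.64] F [-0.3 -0.5 -1.5] w 11.8 ff 50.0 t 33.7
MOVE [0.045 0.031 1.224] turn -0.04 j6 end ~ -1.5460284037069203
```

apply_moves:
  moves: "0.05 0.02 0 0 -1;0.05 0.02 0.3 0 -1;0.05 0.02 0.5 0 -1;0.05 0.02 0.6 0 -1;0.05 0.02 0.7 0 -1;0.05 0.02 0.8 0 -1;0.05 0.02 0.9 0 -1;0.05 0.02 0.9 0 -1"

```text
time_s: 34.7
eef_pos: [576.4, -124.8, 108.3]
ee_rot: [0.376, 3.107, -0.003]
force: [2.1, 0.1, 12.9]
width: 11.4
finger_force: 50.0
```

apply_moves:
  moves: "0 0 0.1 0 -1;0 0 0.15 0 -1;0 0 0.2 0 -1;0 0 0.25 0 -1;0 0 0.3 0 -1;0 0 0.35 0 -1;0 0 0.4 0 -1;0 0 0.43 0 -1"

```text
time_s: 35.7
eef_pos: [582.1, -126.3, 96.7]
ee_rot: [0.374, 3.092, -0.006]
force: [6.6, -2.0, 25.8]
width: 11.5
finger_force: 50.0
```

apply_moves:
  moves: "0 0 0 0 -1;0 0 -0.4 0 -1;0 0 -0.8 0 -1;0 0 -0.9 0 -1;0 0 -0.9 0 -1;0 0 -0.9 0 -1"

```text
time_s: 36.45
eef_pos: [571.8, -123.7, 119.7]
ee_rot: [-0.378, -3.116, -0.001]
force: [0.8, -0.3, -2.0]
width: 12.0
finger_force: 50.0
```

```bash
python3 - <<'E'
from h import *
for n,(a,b,c,e) in {'top':(160,260,320,400),'side':(190,280,270,370)}.items():
    p,d=snap(n);cv2.imwrite('pics/%s3.png'%n,cv2.convertScaleAbs(cv2.resize(p[a:b,c:e],None,fx=6,fy=6,interpolation=cv2.INTER_CUBIC),alpha=1.6)[:,:,::-1])
go([*rec(0,-3),91],SY+np.pi/2)
E
```

```text
eef [ 571.9 -123.7  119.9] yy 1.33 j [-0.31  0.21  1.45  0.    1.49 -1.64] F [ 0.2  0.2 -2.7] w 12.0 ff 50.0 t 36.5
MOVE [-0.045 -0.002  0.724] turn -0.04 j6 end ~ -1.5460317310745788
```

View pics/side3.png

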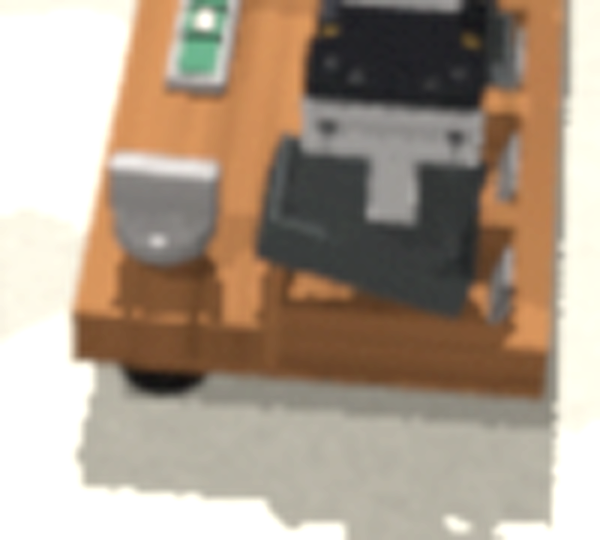

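The side crop shows the held tin pitched, with its near end caught high at crop (270,190) and its far end low at (460,300). I'll carry it back to the table, set it flat and regrasp it.

```bash
python3 - <<'E'
from h import *
go([450,-320,190],1.33)
E
```

```text
eef [ 571.9 -123.7  119.9] yy 1.33 j [-0.31  0.21  1.45  0.    1.49 -1.64] F [ 0.2  0.2 -2.7] w 12.0 ff 50.0 t 36.5
MOVE [ 1.792 -5.493 -1.749] turn -0.0 j6 end ~ -1.948151604654014
```

apply_moves:
  moves: "0 0 -1 0 -1;0 0 -1.75 0 -1;1.8 -5.5 -1.75 0 -1;1.8 -5.5 -1.75 0 -1;1.8 -5.5 -1.75 0 -1;1.8 -5.5 -1.75 0 -1;1.8 -5.5 -1.75 0 -1;1.8 -5.5 -1 0 -1;1.8 -5.5 0 0 -1;1.8 -5.5 1 0 -1;1.8 -5.5 1.45 0 -1;1.8 -5.5 1.45 0 -1;1.8 -5.5 1.45 0 -1"

```text
time_s: 38.17
eef_pos: [451.3, -321.0, 65.0]
ee_rot: [0.377, 3.116, -0.003]
force: [-0.2, 0.7, -1.8]
width: 11.6
finger_force: 50.0
```

apply_moves:
  moves: "0 0 0.1 0 -1;0 0 0.2 0 -1;0 0 0.27 0 -1;0 0 0.27 0 -1;0 0 0.27 0 -1"
  squeeze: 3

```text
time_s: 38.8
eef_pos: [449.8, -320.6, 52.6]
ee_rot: [-0.378, -3.118, 0.001]
force: [-3.1, -0.5, 3.0]
width: 11.4
finger_force: 3.0
```

Now I open, lift clear and re-measure.

apply_moves:
  moves: "0 0 0 0 -0.5;0 0 0 0 0.2;0 0 0 0 0.2;0 0 0 0 0.2;0 0 -2 0 0.2;0 0 -3.5 0 0.2;5 2 -3.5 0 0.2;5 2 -3.5 0 0.2;5 2 -3.5 0 0.2;5 2 -3.5 0 0.2;5 2 -3.5 0 0.2"

```text
time_s: 40.17
eef_pos: [274.4, -194.4, 192.9]
ee_rot: [0.378, 3.116, -0.003]
force: [-0.4, 0.3, -0.3]
width: 56.2
finger_force: 0.0
```

```bash
python3 - <<'E'
from h import *
check()
for n in('top','side'):
    p,d=load(n)
    for o in ribs(n,p,d,guess=((567,-358),(450,-321))): print(n,*o)
go([450,-321,51],SY+np.pi/2)
E
```

```text
top recess 2 114 rect [32.8  7.3] [72.1 12.3] top z 102.2 slope x 0.016 yaw 0.001
top recess 3 124 rect [33.1 82.8] [12.5 73.4] top z 102.6 slope x 0.0 yaw -0.004
side vial [ 4.1 13.5] off [0.4 2.8]
side recess 2 195 rect [31.6  4.7] [72.1 20.3] top z 99.3 slope x -0.012 yaw 0.001
side recess 3 182 rect [31.7 80.9] [20.3 72.5] top z 98.9 slope x 0.007 yaw -0.006
top 120 mean [ 568.4 -354.1   58.6] rect [ 568.6 -355.6] [13.3 72.2] yaw 2.738 65.6
top 126 mean [ 437.7 -315.3   58.8] rect [ 438.7 -316.8] [12.9 73. ] yaw 2.887 75.9
side 242 mean [ 567.1 -360.6   56.5] rect [ 567.  -359.3] [14.8 73.7] yaw -0.405 66.7
side 224 mean [ 435.9 -321.2   56.5] rect [ 435.4 -319.4] [13.7 71.3] yaw -0.246 77.3
eef [ 275.5 -195.3  192.6] yy 1.33 j [-0.79 -0.4   1.86  0.    1.68 -2.11] F [ 0.8  0.9 -0.5] w 56.4 ff 0.0 t 40.3
MOVE [-4.983 -2.008  3.549] turn -0.04 j6 end ~ -1.952382557093196
```

```bash
python3 - <<'E'
from h import *
go([437.4,-318,51],-0.25+np.pi/2)
E
```

```text
eef [ 275.5 -195.3  192.6] yy 1.33 j [-0.79 -0.4   1.86  0.    1.68 -2.11] F [ 0.8  0.9 -0.5] w 56.4 ff 0.0 t 40.3
MOVE [-4.659 -2.01   3.548] turn 0.1 j6 end ~ -1.9493971268258767
```

apply_moves:
  moves: "-4.66 -2.01 0 0.1 0.2;-4.66 -2.01 0 0.1 0.2;-4.66 -2.01 0 0.1 0.2;-4.66 -2.01 0 0.1 0.2;-4.66 -2.01 0 0.1 0.2;-4.66 -2.01 1.5 0.1 0.2;-4.66 -2.01 2.7 0.1 0.2;-4.66 -2.01 3.55 0.1 0.2;-4.66 -2.01 3.55 0.1 0.2;-4.66 -2.01 3.55 0.1 0.2;-4.66 -2.01 3.55 0.1 -1;-4.66 -2.01 3.55 0.1 -1;-4.66 -2.01 3.55 0.1 -1;-4.66 -2.01 3.55 0.1 -1;-4.66 -2.01 3.55 0.1 -1;-4.66 -2.01 3.55 0.1 -1;-4.66 -2.01 3.55 0.1 -1"
  squeeze: 55

```text
time_s: 42.4
eef_pos: [436.8, -317.4, 50.2]
ee_rot: [-0.391, -3.117, -0.0]
force: [0.2, -0.1, -0.3]
width: 11.8
finger_force: 55.0
```

apply_moves:
  moves: "0 0 -1 0 -1;0 0 -2 0 -1;0 0 -3 0 -1;0 0 -3.5 0 -1;0 0 -3.5 0 -1;0 0 -3.5 0 -1"

```text
time_s: 43.15
eef_pos: [436.1, -316.9, 188.3]
ee_rot: [-0.391, -3.115, -0.003]
force: [0.9, -0.4, -3.2]
width: 11.9
finger_force: 55.0
```

```bash
python3 - <<'E'
from h import *
go([*rec(0,-2),135],SY+np.pi/2)
p,d=snap('side');C=cloud('side',p,d);e=sense()['eef_pos'];yy=-0.25
S=C-e;a=S[...,0]*np.cos(yy)+S[...,1]*np.sin(yy);b=-S[...,0]*np.sin(yy)+S[...,1]*np.cos(yy)
m=(abs(a)<60)&(abs(b)<40)&(S[...,2]<-20)&(S[...,2]>-60)
q=np.c_[a[m],b[m],S[...,2][m]];print(m.sum(),np.percentile(q,[1,99],axis=0).round(1))
for lo in range(-50,50,10):
    k=(q[:,0]>lo)&(q[:,0]<lo+10)
    if k.sum()>3: print(lo,np.percentile(q[k,2],[2,98]).round(1))
E
```

```text
eef [ 436.1 -316.9  188.3] yy 1.321 j [-0.73  0.08  1.46  0.    1.61 -2.05] F [ 0.9 -0.4 -3.2] w 11.9 ff 55.0 t 43.1
MOVE [-2.169  5.516  1.336] turn -0.14 j6 end ~ -1.5460668937674318
773 [[-43.6 -30.6 -49. ]
 [ 43.7  25.5 -20.5]]
-50 [-45.6 -23.1]
-40 [-48.2 -21. ]
-30 [-47.7 -20.3]
-20 [-50. -21.]
-10 [-47.3 -23.9]
0 [-48.4 -22.9]
10 [-47.9 -22.1]
20 [-47.6 -21.3]
30 [-47.6 -22. ]
40 [-47.  -23.2]
```

The tin hangs level and centred (±43.7 mm). I carry it over and look once more above the recess.

apply_moves:
  moves: "-2.17 5.52 0 -0.1 -1;-2.17 5.52 0 -0.1 -1;-2.17 5.52 0 -0.1 -1;-2.17 5.52 0 -0.1 -1;-2.17 5.52 0 -0.1 -1;-2.17 5.52 0 -0.1 -1;-2.17 5.52 0 -0.1 -1;-2.17 5.52 0.7 -0.1 -1;-2.17 5.52 1.25 -0.1 -1;-2.17 5.52 1.25 -0.1 -1;-2.17 5.52 1.25 -0.1 -1;-2.17 5.52 1.25 -0.1 -1"

```text
time_s: 44.7
eef_pos: [576.2, -125.6, 142.0]
ee_rot: [0.378, 3.116, -0.001]
force: [1.3, -0.7, -1.8]
width: 11.6
finger_force: 55.0
```

```bash
cat >> h.py <<'E'
def held():
    p,d=snap('side');C=cloud('side',p,d);s=sense();e=s['eef_pos'];R=Ro.from_rotvec(s['ee_rot']).as_matrix()
    yy=np.arctan2(R[1,1],R[0,1])-np.pi/2
    S=C-e;a=S[...,0]*np.cos(yy)+S[...,1]*np.sin(yy);b=-S[...,0]*np.sin(yy)+S[...,1]*np.cos(yy)
    m=(abs(a)<70)&(abs(b)<36)&(S[...,2]<-20)&(S[...,2]>-60)&(p.max(2)<90)
    q=np.c_[a[m],b[m],S[...,2][m]];print('held',m.sum(),np.percentile(q,[1,99],axis=0).round(1).tolist())
    print([(lo,np.percentile(q[k,2],3).round(1)) for lo in range(-50,50,20) for k in [(q[:,0]>lo)&(q[:,0]<lo+20)] if k.sum()>3])
E
python3 - <<'E'
from h import *
held()
go([*rec(0,-2),91],SY+np.pi/2)
E
```

```text
held 564 [[-43.2, -33.1, -50.7], [43.5, 24.3, -20.4]]
[(-50, np.float64(-50.1)), (-30, np.float64(-48.2)), (-10, np.float64(-49.9)), (10, np.float64(-49.4)), (30, np.float64(-47.6))]
eef [ 576.1 -125.4  141.8] yy 1.329 j [-0.31  0.2   1.41  0.    1.53 -1.64] F [ 0.1  0.4 -2.1] w 11.4 ff 55.0 t 44.8
MOVE [0.046 0.015 1.271] turn -0.04 j6 end ~ -1.54607034624255
```

apply_moves:
  moves: "0.03 0.01 0 0 -1;0.03 0.01 0.3 0 -1;0.03 0.01 0.5 0 -1;0.03 0.01 0.6 0 -1;0.03 0.01 0.7 0 -1;0.03 0.01 0.8 0 -1;0.03 0.01 0.9 0 -1;0.03 0.01 0.9 0 -1"

```text
time_s: 45.75
eef_pos: [574.0, -124.2, 103.9]
ee_rot: [-0.378, -3.118, -0.0]
force: [-0.9, -0.3, -2.5]
width: 11.8
finger_force: 55.0
```

apply_moves:
  moves: "0 0 0.1 0 -1;0 0 0.15 0 -1;0 0 0.2 0 -1;0 0 0.25 0 -1;0 0 0.3 0 -1;0 0 0.35 0 -1;0 0 0.4 0 -1;0 0 0.46 0 -1"

```text
time_s: 46.75
eef_pos: [574.2, -124.2, 90.9]
ee_rot: [0.378, 3.118, -0.0]
force: [-14.4, 3.7, 25.6]
width: 11.9
finger_force: 55.0
```

apply_moves:
  moves: "0 0 -0.2 0 -0.6;0 0 -0.2 0 -0.2;0 0 -0.2 0 0;0 0 -0.2 0 0;0 0 -1.2 0 0;0 0 -2.2 0 0;0 -4 -2.7 0 0.2;0 -4 -2.7 0 0.2;0 -4 -2.7 0 0.2;0 -4 -2.7 0 0.2;0 -4 -2.7 0 0.2"

```text
time_s: 48.12
eef_pos: [536.2, -279.0, 193.2]
ee_rot: [-0.378, -3.118, -0.002]
force: [0.5, 0.0, 1.0]
width: 56.0
finger_force: 0.0
```

```bash
python3 - <<'E'
from h import *
check()
for n in('top','side'):
    p,d=load(n)
    for o in ribs(n,p,d,guess=((567,-358),)): print(n,*o)
go([567.9,-357,51],-0.4+np.pi/2)
E
```

```text
top recess 0 119 rect [  33.2 -143.7] [74.1 12.1] top z 102.4 slope x -0.003 yaw 0.001
top recess 2 118 rect [33.2  7.3] [73.6 12.1] top z 102.3 slope x 0.01 yaw -0.003
top recess 3 126 rect [33.3 83. ] [12.5 73.5] top z 102.2 slope x -0.011 yaw -0.007
side vial [23. 35.] off [-1990.1  1371.1]
side vial [ 4.1 13.5] off [0.4 2.8]
top (567, -358) 6
side 247 mean [ 567.2 -360.1   56.6] rect [ 567.4 -358.4] [15.3 73.9] yaw -0.42 66.6
eef [ 536.5 -278.3  193.4] yy 1.331 j [-0.57  0.22  1.29  0.    1.63 -1.9 ] F [-0.1 -1.2  0.9] w 56.4 ff 0.0 t 48.2
MOVE [-1.232 -1.728  3.557] turn 1.84 j6 end ~ -1.7319688485507911
```

apply_moves:
  moves: "-1.23 -1.73 0 1.9 0.2;-1.23 -1.73 0 1.9 0.2;-1.23 -1.73 0 1.9 0.2;-1.23 -1.73 1.5 1.9 0.2;-1.23 -1.73 2.7 1.9 0.2;-1.23 -1.73 3.54 1.9 0.2;-1.23 -1.73 3.54 1.9 0.2;-1.23 -1.73 3.54 1.9 0.2;-1.23 -1.73 3.54 1.9 -1;-1.23 -1.73 3.54 1.9 -1;-1.23 -1.73 3.54 1.9 -1;-1.23 -1.73 3.54 1.9 -1;-1.23 -1.73 3.54 1.9 -1;-1.23 -1.73 3.54 1.9 -1;-1.23 -1.73 3.54 1.9 -1"
  squeeze: 55

```text
time_s: 50.1
eef_pos: [567.7, -358.0, 52.3]
ee_rot: [0.634, 3.077, 0.002]
force: [1.2, 3.6, 0.3]
width: 11.3
finger_force: 55.0
```

apply_moves:
  moves: "0 0 -1 0 -1;0 0 -2 0 -1;0 0 -3 0 -1;0 0 -3.5 0 -1;0 0 -3.5 0 -1;0 0 -3.5 0 -1"

```text
time_s: 50.85
eef_pos: [566.5, -358.5, 189.7]
ee_rot: [-0.635, -3.073, -0.002]
force: [-0.1, 0.2, -3.7]
width: 11.3
finger_force: 55.0
```

```bash
python3 - <<'E'
from h import *
held()
go([*rec(1,-2),135],SY+np.pi/2)
E
```

```text
held 792 [[-43.2, -31.1, -50.6], [44.7, 25.1, -20.8]]
[(-50, np.float64(-49.5)), (-30, np.float64(-48.7)), (-10, np.float64(-48.5)), (10, np.float64(-48.8)), (30, np.float64(-50.1))]
eef [ 566.4 -358.3  189.3] yy 1.164 j [-0.65  0.37  1.11 -0.    1.67 -1.81] F [-0.8  0.7 -3.4] w 11.5 ff 55.0 t 50.9
MOVE [2.442 7.322 1.374] turn -1.94 j6 end ~ -1.4179959002056441
```

apply_moves:
  moves: "2.44 7.32 0 -1.9 -1;2.44 7.32 0 -1.9 -1;2.44 7.32 0 -1.9 -1;2.44 7.32 0 -1.9 -1;2.44 7.32 0 -1.9 -1;2.44 7.32 0 -1.9 -1;2.44 7.32 0 -1.9 -1;2.44 7.32 0 -1.9 -1;2.44 7.32 0.7 -1.9 -1;2.44 7.32 1.25 -1.9 -1;2.44 7.32 1.25 -1.9 -1;2.44 7.32 1.25 -1.9 -1;2.44 7.32 1.25 -1.9 -1"

```text
time_s: 52.52
eef_pos: [594.6, -51.7, 144.0]
ee_rot: [0.378, 3.116, -0.0]
force: [0.2, 0.3, -3.6]
width: 11.7
finger_force: 55.0
```

```bash
python3 - <<'E'
from h import *
held()
go([*rec(1,-2),91],SY+np.pi/2)
E
```

```text
held 534 [[-43.5, -32.8, -53.6], [43.7, 26.5, -20.9]]
[(-50, np.float64(-52.8)), (-30, np.float64(-49.9)), (-10, np.float64(-50.4)), (10, np.float64(-50.2)), (30, np.float64(-50.0))]
eef [594.5 -51.5 143.8] yy 1.329 j [-0.18  0.22  1.39  0.    1.53 -1.51] F [-1.2  0.3 -3.4] w 12.1 ff 55.0 t 52.6
MOVE [0.056 0.011 1.321] turn -0.04 j6 end ~ -1.417956502388306
```

apply_moves:
  moves: "0.04 0.01 0 0 -1;0.04 0.01 0.3 0 -1;0.04 0.01 0.5 0 -1;0.04 0.01 0.6 0 -1;0.04 0.01 0.7 0 -1;0.04 0.01 0.8 0 -1;0.04 0.01 0.9 0 -1;0.04 0.01 0.9 0 -1"

```text
time_s: 53.58
eef_pos: [591.7, -50.2, 105.9]
ee_rot: [-0.378, -3.117, -0.0]
force: [-1.0, -0.3, -2.9]
width: 11.6
finger_force: 55.0
```

apply_moves:
  moves: "0 0 0.1 0 -1;0 0 0.15 0 -1;0 0 0.2 0 -1;0 0 0.25 0 -1;0 0 0.3 0 -1;0 0 0.35 0 -1;0 0 0.4 0 -1;0 0 0.46 0 -1"

```text
time_s: 54.58
eef_pos: [592.0, -50.3, 93.0]
ee_rot: [0.378, 3.118, -0.0]
force: [-14.5, 2.8, 25.3]
width: 11.5
finger_force: 55.0
```

apply_moves:
  moves: "0 0 -0.2 0 -0.6;0 0 -0.2 0 -0.2;0 0 -0.2 0 0;0 0 -0.2 0 0;0 0 -1.2 0 0;0 0 -2.2 0 0;5 8 -3 0 0.2;5 8 -3 0 0.2;5 8 -3 0 0.2;5 8 -3 0 0.2;5 8 -3 0 0.2;5 8 -3 0 0.2;5 8 -3 0 0.2;5 8 -3 0 0.2;5 8 -3 0 0.2"

```text
time_s: 56.45
eef_pos: [475.0, 306.8, 207.4]
ee_rot: [-0.381, -3.118, 0.001]
force: [-1.1, 0.2, 0.0]
width: 56.4
finger_force: 0.0
```

```bash
python3 - <<'E'
from h import *
check()
s=sense();print(s['eef_pos'],s['force'])
p,d=load('top');cv2.imwrite('pics/t9.png',cv2.convertScaleAbs(cv2.resize(p[138:248,222:378],None,fx=5,fy=5,interpolation=cv2.INTER_CUBIC),alpha=1.5)[:,:,::-1])
p,d=load('side');cv2.imwrite('pics/s9.png',p[:,:,::-1])
E
```

```text
top recess 0 119 rect [  33.5 -143.6] [74.4 12.1] top z 102.2 slope x 0.003 yaw 0.001
top recess 1 110 rect [ 32.9 -67.8] [11.8 73.8] top z 102.5 slope x 0.001 yaw -0.0
top recess 2 115 rect [33.1  7.3] [73.6 12. ] top z 102.4 slope x -0.001 yaw -0.002
top recess 3 124 rect [33.5 83. ] [12.6 73.3] top z 101.6 slope x 0.004 yaw -0.008
side vial [ 4.1 13.6] off [0.7 2.5]
side recess 0 221 rect [  30.8 -147.3] [71.4 17.4] top z 99.8 slope x -0.009 yaw -0.005
side recess 1 209 rect [ 31.  -70.2] [18.3 73.8] top z 99.3 slope x 0.002 yaw 0.002
side recess 2 194 rect [31.4  4.9] [19.3 72.7] top z 99.2 slope x 0.002 yaw -0.006
side recess 3 180 rect [31.5 82.3] [22.2 73.2] top z 99.1 slope x -0.02 yaw -0.004
[475.10266428 306.72916043 207.63301499] [0.13062139 0.69174012 0.04468698]
```

View pics/t9.png

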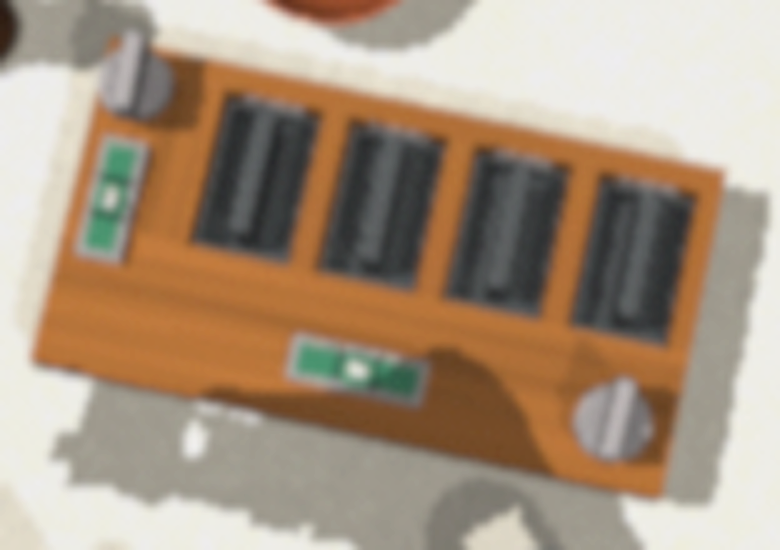

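View pics/s9.png

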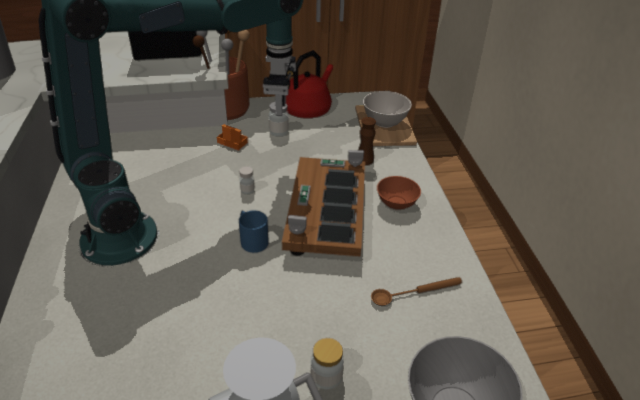

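All four tins are flush at crop (258,175), (382,205), (508,232) and (635,258). Both bubbles, at (112,199) and (357,370), lie between their lines, the bystanders have not moved, and the arm is clear.

```bash
python3 -c "
from station import *
print(job_done())"
```

```text
the job is handed in; nothing more can be done
None
```

I levelled the stand with both bubbles between their lines, then seated all four dessert tins flush in their own recesses, with nothing else moved, and handed the job in; no verdict was returned.

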